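Seat the vial cap and mesh the vial rotor in the mixer drive

TASK

On the sample bench a two-place vial rotor is parked in its round stand. First, with the rotor still in the stand, press its vial's raised push-on cap down until it is fully seated; then take the rotor by its upright tab, turn it until the ribs of its stem mesh with the slots of the mixer's drive hub, and slide it fully home, the bar down on the hub, against the spring inside. Finish while still holding the rotor pressed home (the spring lifts it if you let go), and leave the other things on the bench where they are.

Things in the scene. Friction and masses are not known exactly. Their poses are not given: they have to be found in the camera images.
- rotor_tab (a point): Centre of the loose rotor's grip tab: upright black plate 30 mm long (x), 12 mm thick (y), 46 mm tall, on the middle of the aluminium bar (132 x 24 x 12 mm); 26 mm above the bar's top, 20 mm below the tab's top. z up, x along the bar towards the glass vial. The vial and, at -x, a 26 mm tall steel weight stand 50 mm either side, 25 mm across. Rotor about 0.25 kg.
- rotor_seat (a point): Centre of the underside of the rotor's bar, on the stem's axis, 38 mm below rotor_tab; same axes. From here a cross-shaped steel stem hangs 32 mm down: four ribs, 6 mm thick, reaching 16 mm from the axis, pointing along +x, -x, +y and -y of this frame.
- cap_top (a point): Centre of the top of the vial's white push-on cap, 25 mm across and 14 mm tall, at the rotor's vial end (50 mm along +x of the rotor). z up. When fully seated its top is 36 mm above the bar's top.
- vial_cap (a joint): How far the cap has been pushed on, in m: 0 is 8 mm proud, 0.008 fully seated. Slides with a steady friction of about 5 N and stays where it is left.
- hub_mouth (a point): Centre of the flat top (mouth) of the mixer's steel drive hub, where the stem enters, 90 mm above the bench. z up; four slots point along +x, -x, +y, -y, so four rotor yaws a quarter turn apart fit. Slots 10 mm wide, reaching 18 mm from the axis, 38 mm deep; four lugs outside (to 34.5 mm from the axis) point along the slots. A stiff gear holds the hub (0.6 N m to turn).
- plunger (a joint): How far the sprung brass pin (9 mm across) in the middle of the hub is pressed down, in m: 0 free, its top 20 mm below the mouth; it reads 0.012 when the rotor is home with the bar on the mouth. Spring force 6 N at 0, 12 N at 0.012.
- drive: The mixer's fixed grey drive unit that carries the hub in its middle: 140 mm (x) by 130 mm, 48 mm tall. Origin at the centre of its underside.
- stand: Fixed grey round stand that the rotor is parked in at the start: a ring 130 mm across, 50 mm tall, with a 44 mm hole in which the stem hangs; the bar lies on its top. Origin at the centre of the underside.
- spare_vial: Bystander: loose spare vial standing between stand and drive unit, 25 mm across, 50 mm tall. Origin at its underside.
- pen_cap: Bystander: the pen's cap standing upright, 19 mm across, 45 mm tall. Origin at its underside.
- syringe: Bystander: glass syringe lying beyond the task's things, 155 mm long along its x, 40 mm tall. Origin under its middle.
- pen: Bystander: marker pen lying nearer the robot, 130 mm long along its x, 18 mm thick. Origin under its middle.
- jar: Bystander: clear sample jar with black lid, 60 mm across, 75 mm tall. Origin at its underside.
- dish: Bystander: white ceramic dish, 90 mm across, 30 mm tall. Origin at its underside.
- spatula: Bystander: lab spoon lying along its x, 150 mm long. Origin at its underside.

How it is judged (in metres and radians):
On the way, in this order (a step that is already met when the one before it is completed fails the run):
1. the vial's cap is pressed fully on while the rotor is in its stand (value of joint vial_cap above 0.0065 m and horizontal distance between rotor_seat and stand below 0.02 m and height (world z) of rotor_seat below 0.056 m), for 0.1 s.
2. the rotor's stem is meshed with the hub and pressed home (z of rotor_seat in the frame of hub_mouth below 0.003 m and horizontal distance between rotor_seat and hub_mouth below 0.004 m and angle between rotor_seat's own z axis and vertical below 0.08 rad), for 0.3 s.
At the end, for the whole second after the job is handed in: The rotor's bar is within 3 mm of the hub's mouth (stem meshed, within 4 mm of the axis, upright within 0.08 rad), the spring pin pressed at least 8.5 mm, the vial's cap seated within 1.5 mm, and the fingers are still on the rotor with more than 2 N (all of step 2 and value of joint plunger above 0.0085 m and value of joint vial_cap above 0.0065 m and contact force between the fingers and rotor above 2 N); the arm keeps its last pose, push and grip.
It fails at once if a bystander is moved more than 30 mm (distance of any of spare_vial, syringe, pen, pen_cap, jar, dish, spatula from where it was at the start of the episode above 0.03 m).
It also fails if it takes over 48 s, if anything falls off the work surface, if the arm or the gripper's body presses on something with over 40 N, if the wrist force passes 120 N, or if a joint passes its speed limit or range.

ROBOT

A 6-joint arm with a two-finger parallel gripper is mounted at the origin on the work surface. World frame = base frame: x ahead of the robot, y to its left, z up, the work surface at z = 0. Lengths are in mm, angles in rad, forces in N, time in s.
With the tool pointing down it reaches from about 275 to 1000 mm from the base axis. Payload 8.4 kg.
Tool frame: the origin (TCP) lies on the centre line of the jaws, within the pads' length; the fingertips stand 22 mm ahead of it and the grasp point (between the pads) lies 3 mm ahead of it; z points along the fingers, y is the direction in which the jaws open and shut (so a half turn about z gives the same grasp; the last joint's range is limited). The gripper opens to 85 mm and grips with 20 to 120 N. Pads are 22 mm wide; open, the fingers measure 114 mm over their backs; the gripper's body (76 mm by 85 mm) begins 54 mm behind the grasp point. The pads swing forward as they close: fully open they stand 13 mm farther back than shut.
Start: joints at [-1.142, 0.353, 1.633, -0, 1.155, -0.002], TCP at [260.998, -567.898, 253.281] pointing down, gripper open.
Joint ranges: [-2.63, 2.63], [-0.92, 2.1], [0.06, 2.66], [-1.3, 4.44], [0, 2.69], [-3.02, 3.02]. Speed limits (rad/s): [2.22, 2.22, 2.79, 3.14, 3.14, 3.14].

INTERFACE

Orientations are given as [roll, pitch, yaw] about the fixed x, y, z axes, in that order (R = Rz(yaw) Ry(pitch) Rx(roll)).
In Python, from rig import r gives the robot as it stands.
- The arm moves only by the tool carry_out, never from a script. Its argument "rows" is text: rows parted by semicolons, each of 5 numbers parted by spaces: the opening, from 0 (shut) to 1 (fully open), then the shift along the tool's x, y, z in units of 30 mm (1.0 is 30 mm), then the turn about the tool's z in units of 8 degrees (1.0 is 8 degrees). A call has 1 to 12 rows; each row shifts and turns the commanded pose from where the row before left it, along the tool's axes as they then stand; what a row does not reach is not made up. A row lasts 1/8 s, in which the tool goes at most 62.5 mm and 10.7 degrees, less where a joint would pass 70% of its speed; a pose out of reach is approached as far as the arm can. A call is refused whole if a number of a shift passes 1 or a number of a turn 1, either way. A call with a gripper value outside its range is refused whole. The fingers move at their own pace and stop on an object; "newtons" is the grip in N (left out, the last holds). Time passes only in rows, so rows that do not move let the fingers close. It gives the time, the measured TCP pose, the force and the opening at its end, in the units of the state.
- r.sense(): the state, without advancing time (a new reading comes with each control period).
- r.grab_frame(name): name is "scene" or "top" or "wrist"; returns the picture (480x640x3 uint8, blue, green, red); there is no depth.
- r.get_calibration(name): a dict with "intrinsics" (3x3 intrinsics, pixels), "position" and "rotation" of the camera in the world. Camera axes: x right, y up, looking along -z (the intrinsics and any distortion apply to the point x, -y, -z); pixel columns grow to the right and rows downward; lengths in mm; the calibration is good to about 2 mm. A picture is of the moment at which its call begins: read the wrist's pose just before it. get_calibration takes no time and is no camera call; for the wrist camera it gives the pose at the moment of the call.
- r.sign_off(): hands the job in, once; it reports no verdict.
The state is a dict: "clock": time; "qpos": joint angles; "qvel": joint speeds; "joint_efforts": joint torques, N m; "eef_pos": TCP position; "tcp_rot": TCP orientation; "contact_force": force on the tool from outside, world axes, zero at the start; "wrist_torque": the same for the moment, N m; "opening": opening from 0.0 (shut) to 1.0 (fully open).
Only numpy, scipy, OpenCV 4.12 (cv2) and the standard library are available. Lean on these libraries where they do the work, as an engineer would, in place of code of your own. Each camera call takes 0.05 s, during which the arm holds its last target.

## Working session

There is one attempt and no reset: what is moved stays moved. The work goes in short steps, Python scripts to look and compute and a tool call to move; the robot and the scene stay as the last step left them, time stands still between calls to the robot, and variables do not carry over. Pictures are saved under pics/ and viewed, and the job is handed in when it is done.

Besides the shell and the picture viewer there is one more tool, called as a command line: name --argument value ..., lists and objects as JSON in quotes. carry_out: Moves the arm, as the interface text tells. Its arguments: {"type":"object","properties":{"rows":{"type":"string"},"newtons":{"type":"number"}},"required":["rows"]}

```bash
ls; mkdir -p pics
python3 - <<'E'
from rig import r
import cv2
print(r.sense())
for n in ("scene","top"):
    c=r.get_calibration(n); print(n,c)
    cv2.imwrite(f"pics/{n}0.png",r.grab_frame(n))
E
```

```text
pics
{'clock': 0.0, 'qpos': array([-1.14243752e+00,  3.53637444e-01,  1.63411872e+00,  5.30774093e-06,
        1.15515002e+00, -2.40373563e-03]), 'qvel': array([ 0.00041968,  0.00017321,  0.00133044, -0.00155442, -0.00063338,
       -0.0013486 ]), 'joint_efforts': array([-1.51813358e-03, -6.05259347e+01, -3.42061543e+01, -1.33713456e-04,
        9.49459733e-03, -4.19044213e-06]), 'eef_pos': array([ 260.80209596, -567.52275803,  252.57491813]), 'tcp_rot': array([-3.14027913e+00, -8.01037184e-06,  4.30760395e-01]), 'contact_force': array([0.14358043, 0.35043335, 0.51646775]), 'wrist_torque': array([-0.0601378 ,  0.03690974, -0.03220463]), 'opening': 0.9983755726687558}
scene {'intrinsics': array([[448.39091206,   0.        , 320.31242307],
       [  0.        , 448.39091206, 233.83342761],
       [  0.        ,   0.        ,   1.        ]]), 'position': array([1227.15774028,  104.50443974,  640.98633731]), 'rotation': array([ 0.88999335, -0.01928314,  1.76136234])}
top {'intrinsics': array([[466.00168477,   0.        , 320.81181065],
       [  0.        , 466.00168477, 241.07089028],
       [  0.        ,   0.        ,   1.        ]]), 'position': array([ 344.90401312,  -10.55724277, 1082.1733512 ]), 'rotation': array([ 0.22053654, -0.00151817, -1.4722652 ])}
```

View pics/scene0.png

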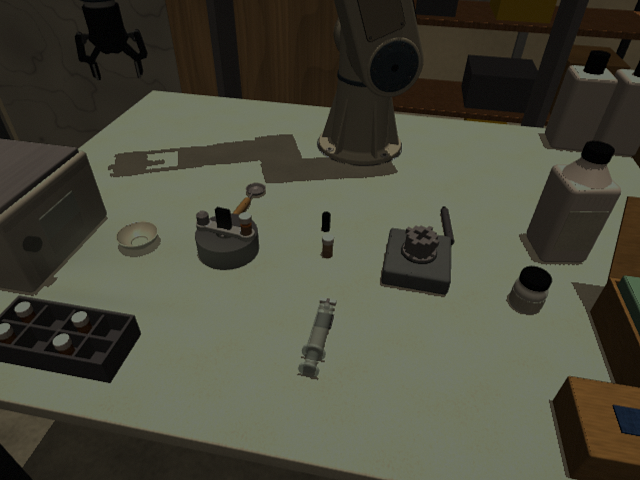

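View pics/top0.png

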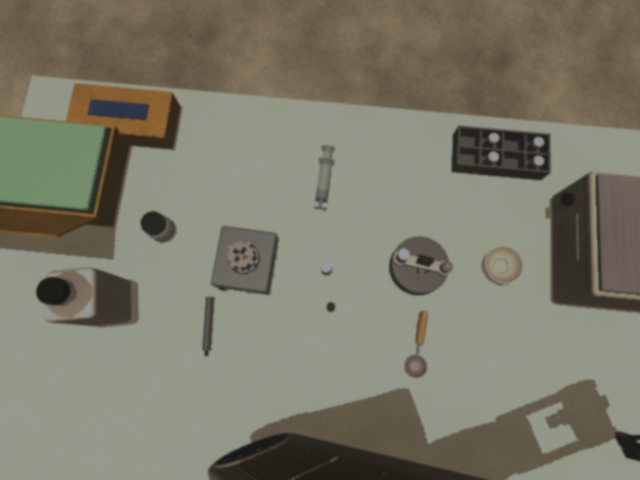

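The scene camera shows the rotor in its stand near (227,235) and the hub near (421,240). In the top camera they are near (421,264) and (243,258). I'll enlarge both.

```bash
cat > h.py <<'E'
import numpy as np, cv2
from scipy.spatial.transform import Rotation as R
from scipy.optimize import least_squares
def load(c): return c['intrinsics'],np.array(c['position']),R.from_euler('xyz',c['rotation']).as_matrix()
def proj(c,P):
    K,p,M=load(c); q=(np.atleast_2d(P)-p)@M; q=q*[1,-1,-1]; u=q@K.T; return u[:,:2]/u[:,2:]
def ray(c,uv,z):
    K,p,M=load(c); d=np.linalg.inv(K)@[uv[0],uv[1],1]; d=M@(d*[1,-1,-1]); return p+d*(z-p[2])/d[2]
def crop(im,u,v,w,h,s,name):
    cv2.imwrite(name,cv2.resize(im[v:v+h,u:u+w],None,fx=s,fy=s,interpolation=cv2.INTER_CUBIC))
E
python3 - <<'E'
from h import *
s=cv2.imread('pics/scene0.png');t=cv2.imread('pics/top0.png')
a=lambda im,u,v,w,h,k:cv2.resize(im[v:v+h,u:u+w],None,fx=k,fy=k,interpolation=cv2.INTER_CUBIC)
g=lambda i: np.clip(i*1.6,0,255).astype('uint8')
A=np.hstack([a(s,187,195,80,75,5),a(s,380,215,80,75,5)])
cv2.imwrite('pics/c1.png',g(A))
A=np.hstack([a(t,380,225,80,75,5),a(t,205,220,80,75,5)])
cv2.imwrite('pics/c2.png',g(A))
E
```

```text
(no output)
```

View pics/c1.png

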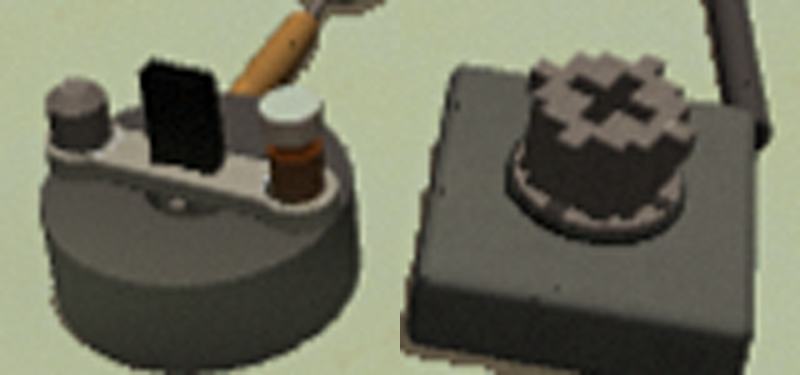

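View pics/c2.png

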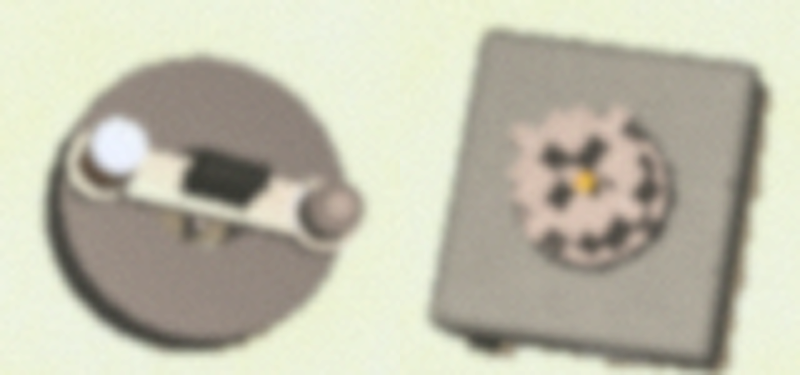

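Run:
```python
from h import *
from rig import r
t=r.get_calibration('top');s=r.get_calibration('scene')
def T(x,y): return (380+x/5,225+y/5)
def H(x,y): return (205+(x-400)/5,220+y/5)
def S(x,y): return (187+x/5,195+y/5)
def G(x,y): return (380+(x-400)/5,215+y/5)
print('cap top',ray(t,T(118,145),106),'scene',ray(s,S(291,102),106))
print('weight top',ray(t,T(331,207),88),'scene',ray(s,S(78,93),88))
print('tabtop scene',ray(s,S(182,72),108),)
print('hub pin top',ray(t,H(585,181),70),'scene mouth',ray(s,G(610,98),90))
# scene slot cross ends
for p in [(578,83),(645,112),(636,78),(590,118)]: print('slot',ray(s,G(*p),90))
```

```text
cap top [ 552.13024859 -169.10133027  106.        ] scene [ 551.18540507 -167.38409733  106.        ]
weight top [ 537.77342748 -265.28587472   88.        ] scene [ 541.26442875 -263.69238484   88.        ]
tabtop scene [ 543.81614577 -215.35225735  108.        ]
hub pin top [519.59135563 180.13376045  70.        ] scene mouth [516.9784147  181.57069901  90.        ]
slot [510.09869689 168.96084366  90.        ]
slot [522.87460108 195.13191582  90.        ]
slot [501.93278773 191.5303164   90.        ]
slot [531.1865877  174.12715988  90.        ]
```

```bash
cat >> h.py <<'E'
def go(target,yawdeg):
    "remaining shift in tool units (x,y,z /30mm) and turn /8deg, from the sensed pose"
    from rig import r
    s=r.sense(); M=R.from_euler('xyz',s['tcp_rot']).as_matrix()
    d=M.T@(np.array(target)-s['eef_pos'])/30
    yw=np.degrees(s['tcp_rot'][2]); t=-(((yawdeg-yw)+180)%360-180)/8
    print('units',d.round(2),'turn',round(t,2),'| pos',s['eef_pos'].round(1),'yaw',round(yw,2),'F',s['contact_force'].round(1),'op',round(s['opening'],3),'t',round(s['clock'],2))
    return d,t
E
python3 - <<'E'
from h import *
from rig import r
c=r.get_calibration('wrist');print(c)
s=r.sense();M=R.from_euler('xyz',s['tcp_rot']).as_matrix()
print('cam in tool',M.T@(c['position']-s['eef_pos'])); print(M.T@load(c)[2])
go([552,-168,230],82.5)
t=r.get_calibration('top')
print(ray(t,(550,240),150),ray(t,(555,290),150))
E
```

```text
{'intrinsics': array([[385.34072536,   0.        , 318.77868445],
       [  0.        , 385.34072536, 239.36072206],
       [  0.        ,   0.        ,   1.        ]]), 'position': array([ 326.94193161, -536.82485807,  373.51947372]), 'rotation': array([-0.29093137,  0.00117695, -1.14043214])}
cam in tool [  72.90416453   -0.43717041 -120.92061766]
[[-4.83934701e-04  9.57986882e-01  2.86811611e-01]
 [ 9.99999874e-01  5.01546847e-04  1.20613656e-05]
 [-1.32294829e-04  2.86811581e-01 -9.57987004e-01]]
units [14.38 -8.05  0.76] turn -7.23 | pos [ 260.8 -567.5  252.6] yaw 24.69 F [-0.  -0.1 -0.5] op 1.0 t 0.1
[ 601.68658418 -459.33177953  150.        ] [ 499.32217159 -468.41111274  150.        ]
```

carry_out --rows "0 1 -0.6 0 0; 0 1 -0.6 0 0; 0 1 -0.6 0 0; 0 1 -0.6 0 0; 0 1 -0.6 0 0; 0 1 -0.6 0 0; 0 1 -0.6 0 0; 0 1 -0.6 0 0; 0 1 -0.6 0 0; 0 1 -0.6 0 0; 0 1 -0.6 0 0; 0 0 0 0 -1" --newtons 60

```text
clock: 1.6
eef_pos: [479.1, -248.3, 253.0]
tcp_rot: [-3.141, -0.0, 0.575]
contact_force: [-0.5, -1.0, 0.3]
opening: 0.003
```

Run:
```python
from h import *
go([552,-168,230],82.5)
```

```text
units [ 3.49 -0.92  0.77] turn -6.19 | pos [ 479.1 -248.3  253. ] yaw 32.96 F [-0.5 -1.   0.3] op 0.003 t 1.6
```

carry_out --rows "0 0.9 0 0.1 0; 0 0.9 0 0.1 0; 0 0.4 0 0.1 -1; 0 0 0 0.1 -1; 0 0 0 0.1 -1; 0 0 0 0 -1; 0 0 0 0 -1; 0 0 0 0 -1; 0 0 0 0 -0.2; 0 0 0 0 0"

```text
clock: 2.85
eef_pos: [533.6, -214.5, 238.1]
tcp_rot: [-3.141, -0.0, 1.434]
contact_force: [-0.9, 0.5, 0.2]
opening: -0.003
```

Run:
```python
from h import *
from rig import r
import pickle
go([552,-168,230],82.5)
c=r.get_calibration('wrist'); im=r.grab_frame('wrist'); cv2.imwrite('pics/w1.png',im); pickle.dump(c,open('w1.pkl','wb'))
```

```text
units [1.62 0.4  0.27] turn -0.04 | pos [ 533.6 -214.5  238.1] yaw 82.15 F [-0.9  0.5  0.2] op -0.003 t 2.85
```

View pics/w1.png

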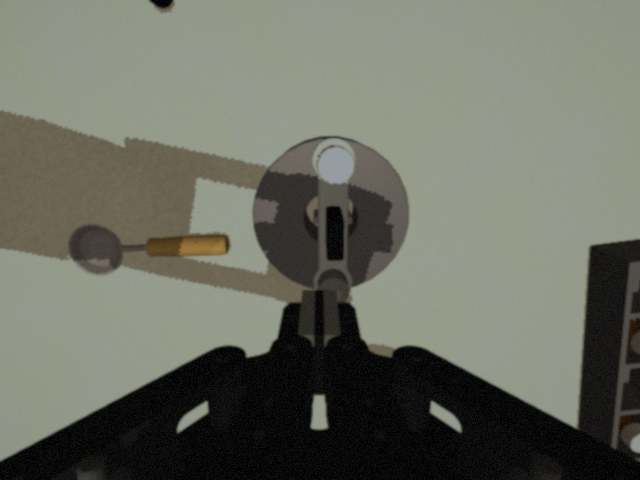

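The wrist view shows the cap at about (334,162), the tab at (335,232) and the stand ring centred near (331,212). I'll zoom in for exact pixels.

Run:
```python
from h import *
im=cv2.imread('pics/w1.png')
crop(np.clip(im*1.5,0,255).astype('uint8'),250,130,170,170,4,'pics/w1c.png')
```

```text
(no output)
```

View pics/w1c.png

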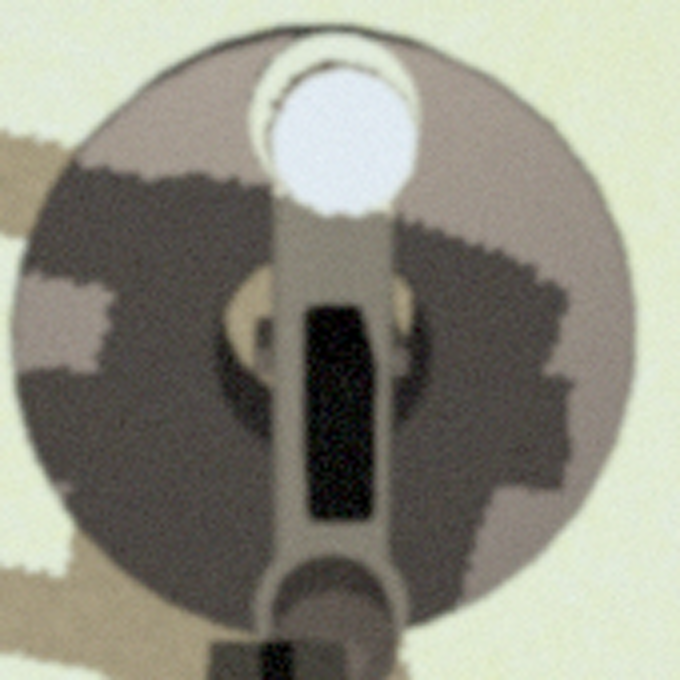

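Run:
```python
from h import *
import pickle
c=pickle.load(open('w1.pkl','rb'))
W=lambda x,y:(250+x/4-.375,130+y/4-.375)
cap=ray(c,W(344,141),106); print('cap',cap)
print('vial-pad ctr',ray(c,W(334,120),62))
pts=[ray(c,W(*p),62) for p in [(274,225),(393,225),(274,530),(388,530)]]
a=(pts[0]+pts[1])/2;b=(pts[2]+pts[3])/2;d=a-b
print(a,b,'yaw',np.degrees(np.arctan2(d[1],d[0])), 'width',np.linalg.norm(pts[0]-pts[1]),np.linalg.norm(pts[2]-pts[3]))
# left, right edges
for i,j in((0,2),(1,3)):
    d=pts[i]-pts[j];print(np.degrees(np.arctan2(d[1],d[0])))
print('tab top edges', [ray(c,W(*p),108)[:2] for p in [(308,520),(372,520)]])
print('tab bot far', [ray(c,W(*p),108)[:2] for p in [(308,305),(360,305)]])
```

```text
cap [ 550.55850394 -168.4397099   106.        ]
vial-pad ctr [ 550.44943042 -168.92693332   62.        ]
[ 547.8347033  -188.68780931   62.        ] [ 539.41065409 -250.71643694   62.        ] yaw 82.26603147508476 width 22.98170491717921 23.344956524766996
82.09978968228407
82.43226976615927
tab top edges [array([ 536.29653871, -231.47485099]), array([ 547.24655041, -232.98925204])]
tab bot far [array([ 541.2527179 , -194.01816258]), array([ 549.78720098, -195.19837668])]
```

Run:
```python
from h import *
go([550.6,-168.5,136],82.3)
```

```text
units [1.6  0.35 3.41] turn -0.02 | pos [ 533.6 -214.5  238.2] yaw 82.15 F [-0.4 -0.1 -0.4] op -0.002 t 2.9
```

carry_out --rows "0 0.8 0.18 0 0; 0 0.8 0.17 0 0; 0 0 0 0.8 0; 0 0 0 0.8 0; 0 0 0 0.8 0; 0 0 0 0.7 0; 0 0 0 0.2 0; 0 0 0 0 0"

```text
clock: 3.9
eef_pos: [550.6, -168.4, 139.4]
tcp_rot: [-3.141, -0.0, 1.435]
contact_force: [0.3, -1.0, -0.5]
opening: 0.0
```

Run:
```python
from h import *
from rig import r
go([550.6,-168.5,120],82.3)
im=r.grab_frame('wrist'); cv2.imwrite('pics/w2.png',im)
im=r.grab_frame('scene'); crop(im,150,150,160,120,5,'pics/s2.png')
```

```text
units [-0.    0.    0.65] turn -0.01 | pos [ 550.6 -168.4  139.4] yaw 82.24 F [ 0.3 -1.  -0.5] op 0.0 t 3.9
```

View pics/w2.png

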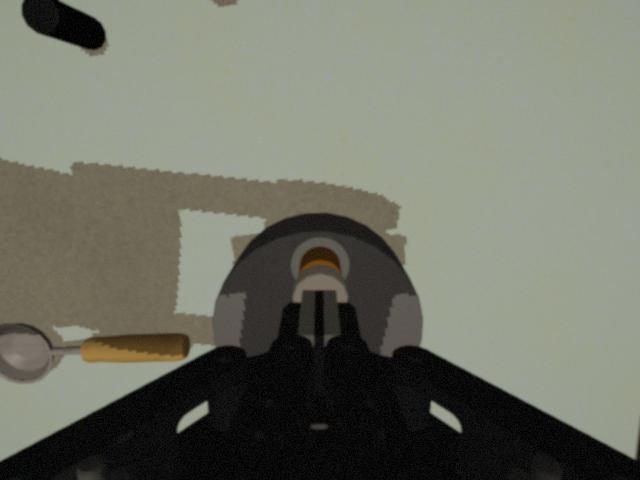

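View pics/s2.png

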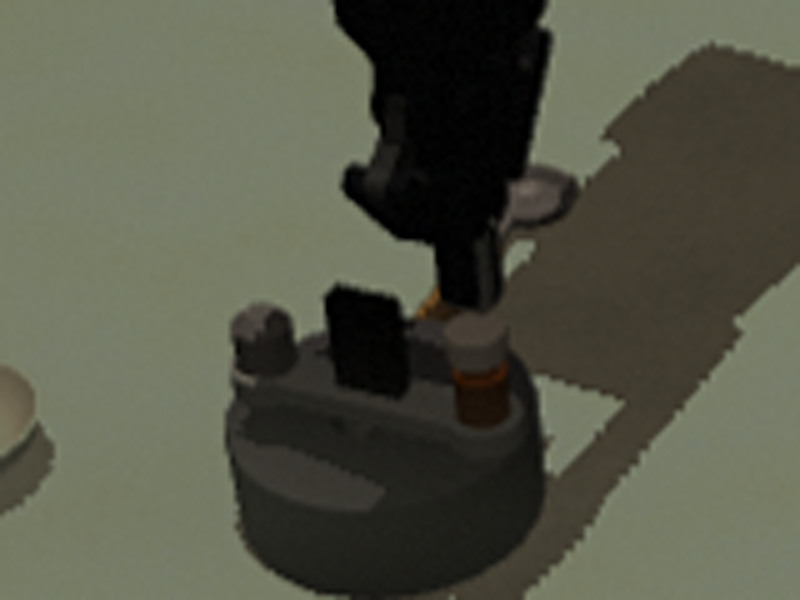

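The fingertips are centred over the cap, about 11 mm above it. Now pressing down.

carry_out --rows "0 0 0 0.3 0; 0 0 0 0.15 0; 0 0 0 0 0"

```text
clock: 4.38
eef_pos: [550.4, -168.3, 125.5]
tcp_rot: [-3.141, -0.0, 1.436]
contact_force: [-0.7, 0.7, 0.2]
opening: 0.003
```

carry_out --rows "0 0 0 0.1 0; 0 0 0 0.1 0; 0 0 0 0 0"

```text
clock: 4.75
eef_pos: [550.6, -168.4, 120.0]
tcp_rot: [3.141, 0.0, 1.436]
contact_force: [-1.8, 0.4, 7.1]
opening: -0.002
```

carry_out --rows "0 0 0 0.05 0; 0 0 0 0.05 0; 0 0 0 0 0"

```text
clock: 5.12
eef_pos: [551.4, -168.5, 119.8]
tcp_rot: [3.14, 0.0, 1.436]
contact_force: [-9.3, 3.7, 33.9]
opening: -0.002
```

carry_out --rows "0 0 0 0.05 0; 0 0 0 0.05 0; 0 0 0 0 0"

```text
clock: 5.5
eef_pos: [552.5, -168.6, 119.6]
tcp_rot: [3.137, 0.0, 1.436]
contact_force: [-16.4, 7.1, 61.4]
opening: -0.0
```

The force rises steeply at a fingertip height of about 98 mm, which is the seated height, so the cap is seated. Lifting off and opening.

carry_out --rows "0 0 0 -0.4 0; 0 0 0 -1 0; 0.9 0 0 -1 0; 0.9 -0.8 0 -0.9 0; 0.9 -0.8 0 -0.5 0; 0.9 0 0 0 0; 0.9 0 0 0 0; 0.9 0 0 0 0"

```text
clock: 6.5
eef_pos: [543.7, -215.1, 226.7]
tcp_rot: [-3.14, -0.001, 1.437]
contact_force: [0.4, 0.1, -0.3]
opening: 0.9
```

Run:
```python
from h import *
from rig import r
import pickle
go([543.9,-218,97],82.3)
c=r.get_calibration('wrist'); im=r.grab_frame('wrist'); pickle.dump(c,open('w3.pkl','wb'))
cv2.imwrite('pics/w3.png',im)
im=r.grab_frame('scene'); crop(im,150,150,160,120,5,'pics/s3.png')
```

```text
units [-0.1   0.03  4.32] turn 0.0 | pos [ 543.7 -215.1  226.7] yaw 82.31 F [ 0.4  0.1 -0.3] op 0.9 t 6.5
```

View pics/w3.png

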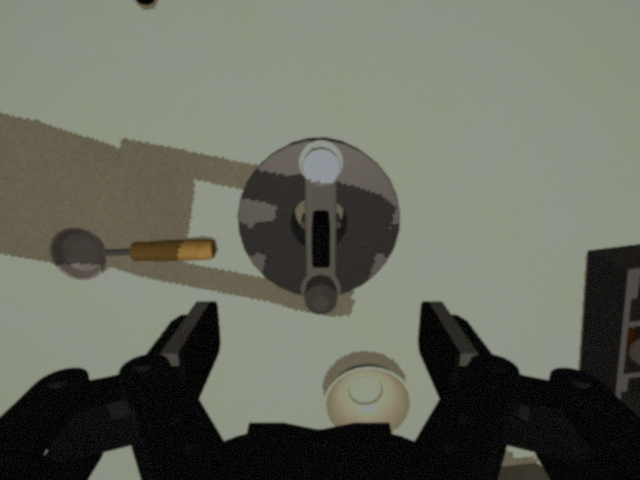

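View pics/s3.png

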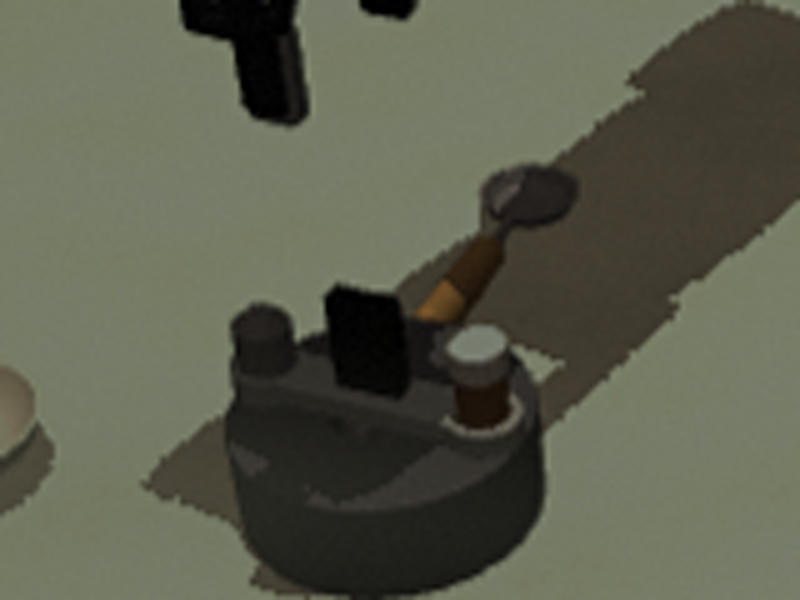

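The cap's orange collar has disappeared in the scene view, so it is seated. The rotor is still in the stand and aligned with the tool. Descending onto the tab.

carry_out --rows "0.6 -0.1 0.03 0.8 0; 0.6 0 0 0.9 0; 0.6 0 0 0.9 0; 0.6 0 0 0.9 0; 0.6 0 0 0.7 0; 0.6 0 0 0.28 0; 0.6 0 0 0 0; 0.6 0 0 0 0" --newtons 90

```text
clock: 7.6
eef_pos: [545.2, -219.2, 94.2]
tcp_rot: [3.14, 0.0, 1.436]
contact_force: [-0.3, 0.1, 0.3]
opening: 0.598
```

Run:
```python
from h import *
from rig import r
go([543.9,-218,92],82.3)
im=r.grab_frame('wrist')
cv2.imwrite('pics/w4.png',im)
```

```text
units [ 0.03 -0.05  0.07] turn -0.0 | pos [ 545.2 -219.2   94.2] yaw 82.29 F [-0.3  0.1  0.3] op 0.598 t 7.6
```

View pics/w4.png

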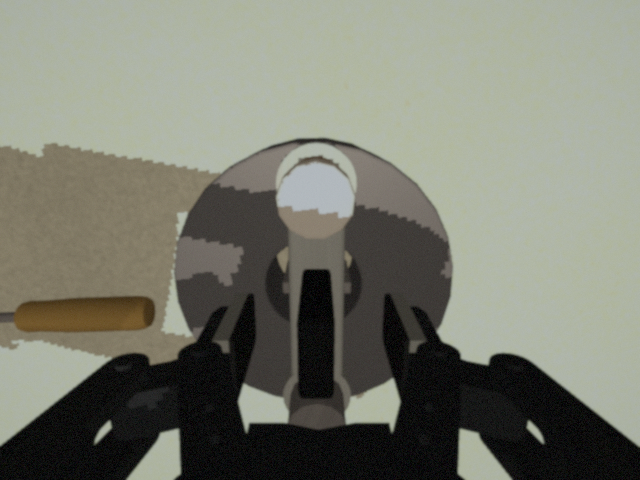

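carry_out --rows "0.6 0.03 -0.05 0.05 0; 0 0 0 0 0; 0 0 0 0 0; 0 0 0 0 0; 0 0 0 0 0; 0 0 0 0 0; 0 0 0 0 0"

```text
clock: 8.52
eef_pos: [543.4, -218.0, 92.1]
tcp_rot: [3.141, 0.0, 1.436]
contact_force: [0.4, 0.0, 4.8]
opening: 0.126
```

carry_out --rows "0 0 0 -0.2 0; 0 0 0 -0.6 0; 0 0 0 -0.8 0; 0 0 0 -0.8 0; 0 0 0 -0.8 0; 0 0 0 0 0; 0 0 0 0 0"

```text
clock: 9.4
eef_pos: [542.8, -217.8, 187.5]
tcp_rot: [-3.141, -0.0, 1.436]
contact_force: [-0.7, -0.7, -3.9]
opening: 0.13
```

Run:
```python
from h import *
from rig import r
go([518,181,200],62)
im=r.grab_frame('wrist')
cv2.imwrite('pics/w5.png',im)
im=r.grab_frame('scene'); crop(im,150,130,160,120,5,'pics/s5.png')
```

```text
units [13.06 -2.6  -0.41] turn 2.53 | pos [ 542.8 -217.8  187.5] yaw 82.28 F [-0.7 -0.7 -3.9] op 0.13 t 9.4
```

View pics/w5.png

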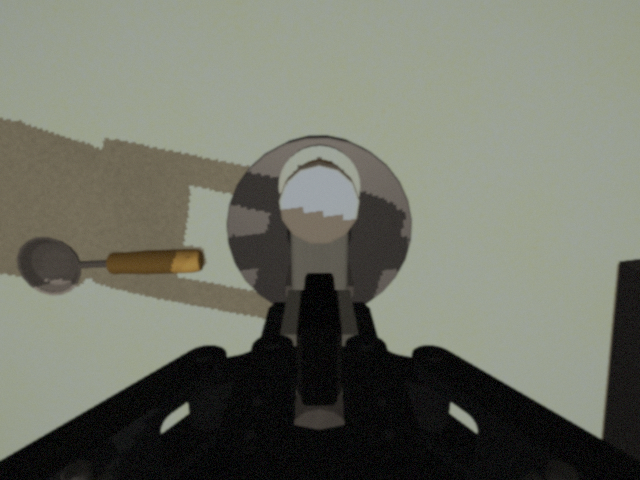

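View pics/s5.png

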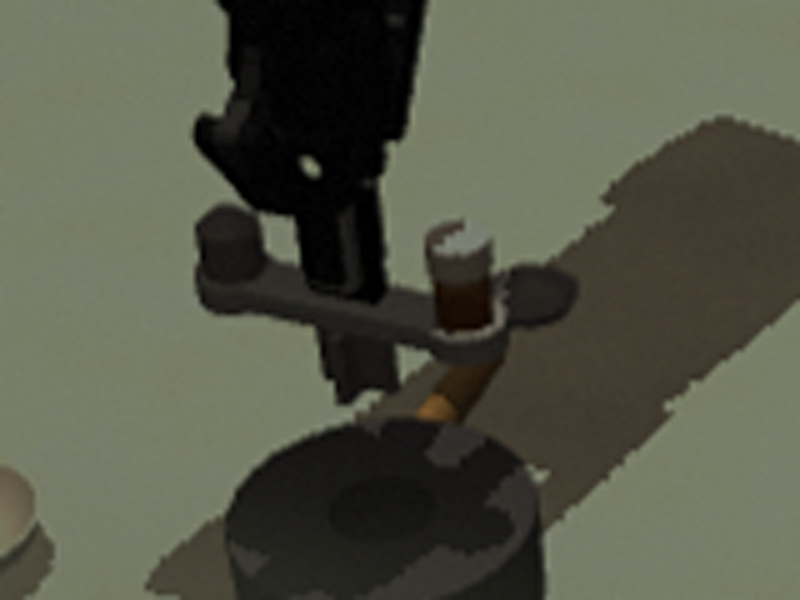

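The rotor is lifted upright, with its stem tip at about z=113, and the cap is still seated. Now carrying it to a viewing point about 100 mm short of the hub.

carry_out --rows "0 0.5 -0.19 -0.1 0; 0 1 -0.38 -0.2 0; 0 1 -0.38 -0.2 0; 0 1 -0.38 -0.2 0; 0 1 -0.38 -0.2 0; 0 1 -0.38 0 0; 0 1 -0.38 0 0; 0 1 -0.38 0 0; 0 1 -0.38 0 0; 0 1 -0.38 0 0; 0 0.5 -0.19 0 0; 0 0 0 0 0.5"

```text
clock: 11.0
eef_pos: [469.8, 95.8, 214.7]
tcp_rot: [-3.141, 0.0, 1.367]
contact_force: [-0.7, -0.8, -3.3]
opening: 0.133
```

carry_out --rows "0 0 0 0 0.8; 0 0 0 0 0.8; 0 0 0 0 0.43; 0 0 0 0 0; 0 0 0 0 0"

```text
clock: 11.62
eef_pos: [470.4, 94.6, 214.8]
tcp_rot: [-3.141, 0.0, 1.084]
contact_force: [-0.7, 0.0, -1.8]
opening: 0.132
```

Run:
```python
from h import *
from rig import r
import pickle
go([518,181,200],62)
c=r.get_calibration('wrist'); s=r.sense(); im=r.grab_frame('wrist'); pickle.dump((c,s),open('w6.pkl','wb'))
cv2.imwrite('pics/w6.png',im)
```

```text
units [3.29 0.06 0.49] turn 0.02 | pos [470.4  94.6 214.8] yaw 62.12 F [-0.7  0.  -1.8] op 0.132 t 11.62
```

View pics/w6.png

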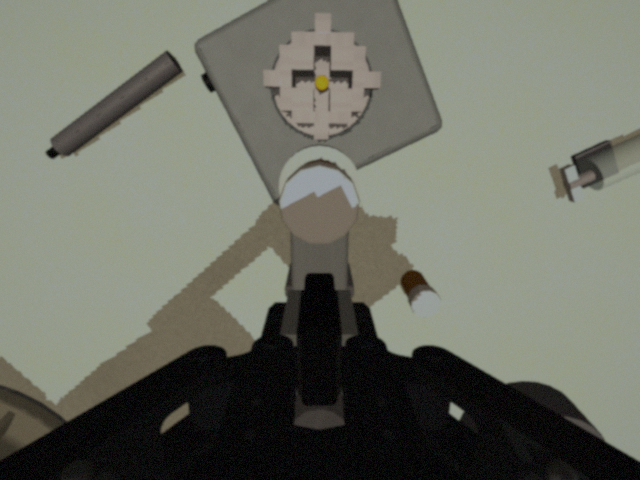

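The hub is clear near (322,75), its slots nearly lined up with the image axes, and the held cap top is near (319,204). I'll enlarge both for precise pixels.

Run:
```python
from h import *
im=np.clip(cv2.imread('pics/w6.png')*1.5,0,255).astype('uint8')
crop(im,250,0,145,145,5,'pics/w6h.png')
crop(im,260,130,120,120,5,'pics/w6c.png')
```

```text
(no output)
```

View pics/w6h.png

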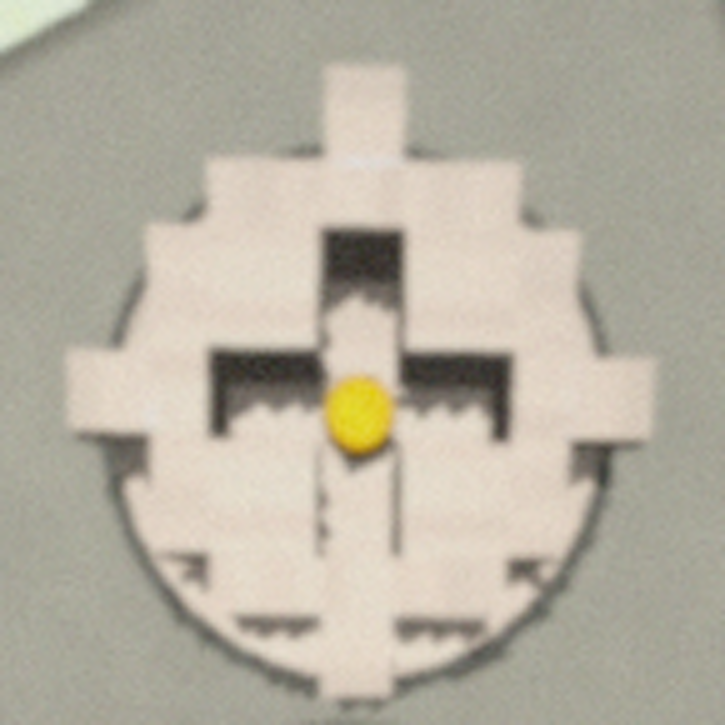

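View pics/w6c.png

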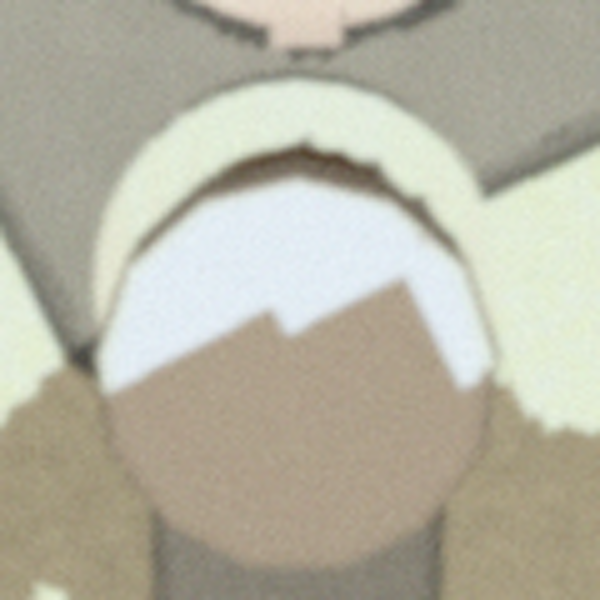

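Run:
```python
from h import *
import pickle
c,s=pickle.load(open('w6.pkl','rb'))
M=R.from_euler('xyz',s['tcp_rot']).as_matrix()
W=lambda x,y:(250+x/5-.4,0+y/5-.4)
C=lambda x,y:(260+x/5-.4,130+y/5-.4)
q=lambda x,y,z=90: ray(c,W(x,y),z)[:2]
T,B,L,Rr=q(366,65),q(356,695),q(67,391),q(655,399)
print('lug ctr',(T+B)/2,(L+Rr)/2,'len',np.linalg.norm(T-B),np.linalg.norm(L-Rr))
an=lambda d:np.degrees(np.arctan2(d[1],d[0]))
print('yaw',an(T-B),an(L-Rr)-90)
sl,sr,st=q(212,394),q(512,396),q(363,230)
print('slot ends ctr',(sl+sr)/2,np.linalg.norm(sl-sr),'top slot end',st,'pin',ray(c,W(360,415),70))
# edges
for n,a,b in (('toplug L/slot L',(325,65),(320,552)),('R',(407,65),(397,552)),('topslotL',(323,232),(319,550)),('left-right upper edge',(67,348),(655,357))):
    print(n,an(q(*a)-q(*b)))
# cap in tool frame: tool z ~ -5.9 -> world z
zc=s['eef_pos'][2]+5.9
for z in (zc-1,zc,zc+1):
    p=ray(c,C(296,373),z); print('cap in tool',(M.T@(p-s['eef_pos'])).round(2), 'diam', np.linalg.norm(ray(c,C(100,373),z)-ray(c,C(492,373),z)).round(2))
# bar edges at seated bar top (tool z = 42.1-12)
zb=s['eef_pos'][2]-30.1
for p in [(150,510),(444,510)]:
    print((M.T@(ray(c,C(*p),zb)-s['eef_pos'])).round(2))
print('bar end',M.T@(ray(c,C(298,82),zb)-s['eef_pos']))
```

```text
lug ctr [517.86488855 181.51328031] [517.83847564 181.36485784] len 69.01665374400551 69.57610314172557
yaw 61.24238286033308 61.37319042976864
slot ends ctr [517.92775888 181.31784594] 35.49537957072331 top slot end [526.27851969 196.93605494] pin [517.70610277 181.10230187  70.        ]
toplug L/slot L 61.254205054909995
R 61.29157538036024
topslotL 61.105849602436166
left-right upper edge 151.28773285718503
cap in tool [49.69 -0.5  -4.91] diam 23.97
cap in tool [49.9  -0.5  -5.91] diam 23.77
cap in tool [50.1  -0.5  -6.91] diam 23.56
[ 31.28 -12.37  30.1 ]
[31.27 11.54 30.09]
bar end [65.14214837 -0.3305606  30.08800079]
```

Run:
```python
from h import *
go([518,181.4,172],61.25)
```

```text
units [3.3  0.05 1.43] turn 0.11 | pos [470.4  94.6 214.8] yaw 62.1 F [ 0.2 -0.3 -4.2] op 0.128 t 11.68
```

carry_out --rows "0 0.8 0.05 0 0.11; 0 0.9 0 0 0; 0 0.9 0 0.1 0; 0 0.7 0 0.4 0; 0 0 0 0.6 0; 0 0 0 0.33 0; 0 0 0 0 0; 0 0 0 0 0"

```text
clock: 12.68
eef_pos: [519.3, 180.5, 172.2]
tcp_rot: [3.141, -0.0, 1.067]
contact_force: [0.6, 0.9, -2.2]
opening: 0.13
```

Run:
```python
from h import *
from rig import r
go([518,181.4,172],61.25)
cv2.imwrite('pics/w7.png',r.grab_frame('wrist'))
im=r.grab_frame('scene'); crop(np.clip(im*1.5,0,255).astype('uint8'),340,150,160,120,5,'pics/s7.png')
```

```text
units [ 0.01 -0.05  0.01] turn -0.01 | pos [519.3 180.5 172.2] yaw 61.14 F [ 0.6  0.9 -2.2] op 0.13 t 12.68
```

View pics/s7.png

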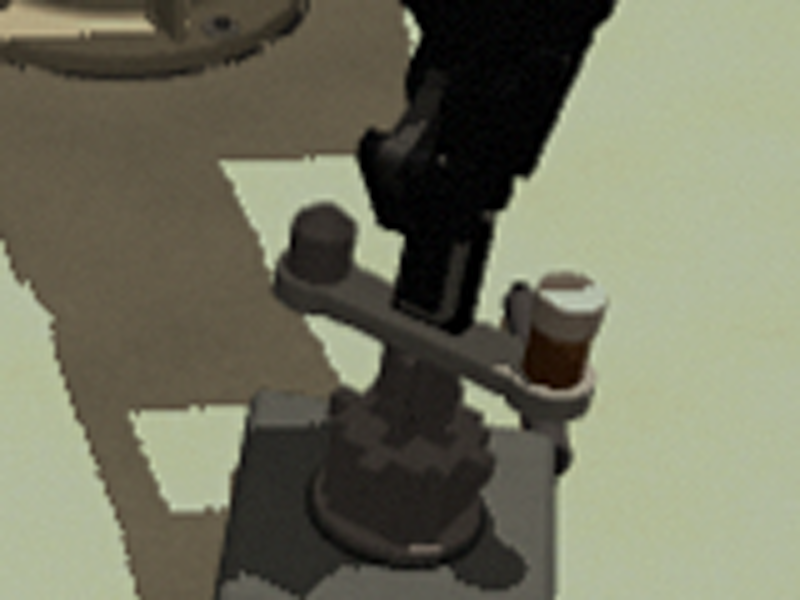

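View pics/w7.png

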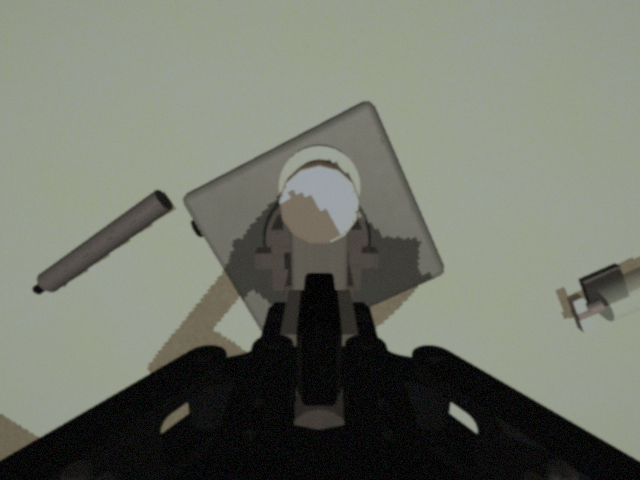

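The stem is over the slots, the lugs sit symmetrically about the bar, and the pose is off by about 1.5 mm, which I'll correct. Lowering.

carry_out --rows "0 0 -0.05 0 0; 0 0 0 0.2 0; 0 0 0 0.2 0; 0 0 0 0.1 0; 0 0 0 0 0" --newtons 110

```text
clock: 13.4
eef_pos: [517.8, 181.5, 156.5]
tcp_rot: [-3.141, 0.001, 1.068]
contact_force: [0.8, -0.6, -3.2]
opening: 0.126
```

Run:
```python
from h import *
go([518,181.4,132],61.25)
```

```text
units [0.   0.01 0.82] turn -0.01 | pos [517.8 181.5 156.5] yaw 61.17 F [ 0.8 -0.6 -3.2] op 0.126 t 13.4
```

The stem is 7 mm into the slots with no contact force. Continuing down.

carry_out --rows "0 0 0 0.2 0; 0 0 0 0.2 0; 0 0 0 0.15 0; 0 0 0 0 0"

```text
clock: 13.9
eef_pos: [518.1, 181.6, 140.6]
tcp_rot: [3.142, -0.0, 1.067]
contact_force: [-0.7, -0.2, 5.3]
opening: 0.123
```

carry_out --rows "0 0 0 0.1 0; 0 0 0 0.1 0; 0 0 0 0.08 0; 0 0 0 0 0"

```text
clock: 14.4
eef_pos: [518.2, 181.6, 132.8]
tcp_rot: [3.141, -0.0, 1.068]
contact_force: [-3.5, -0.4, 9.4]
opening: 0.127
```

Run:
```python
from h import *
from rig import r
go([518,181.4,132],61.25)
im=r.grab_frame('scene'); crop(np.clip(im*1.5,0,255).astype('uint8'),340,150,160,120,5,'pics/s8.png')
```

```text
units [-0.01 -0.    0.03] turn -0.01 | pos [518.2 181.6 132.8] yaw 61.16 F [-3.5 -0.4  9.4] op 0.127 t 14.4
```

View pics/s8.png

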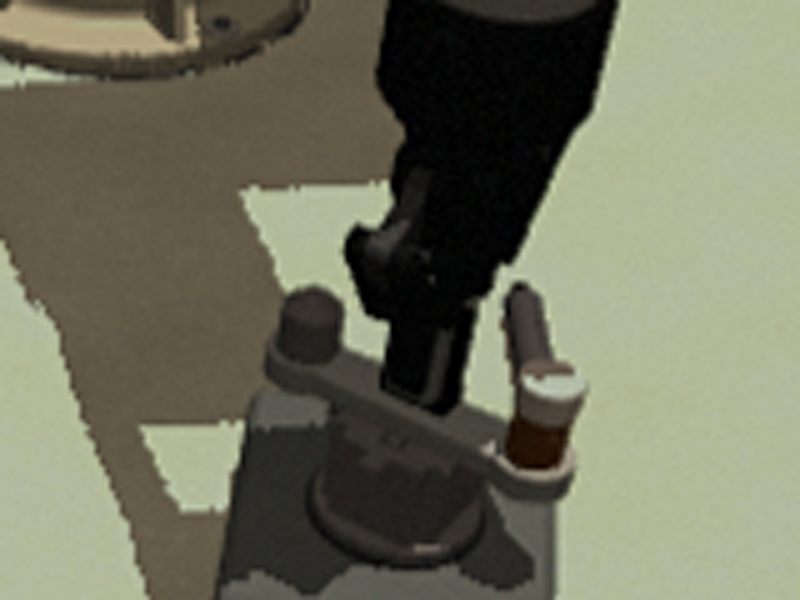

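The bar is almost on the hub. I'll press in small steps until the hard stop shows in the force.

carry_out --rows "0 0 0 0.04 0; 0 0 0 0.03 0; 0 0 0 0 0"

```text
clock: 14.82
eef_pos: [518.5, 181.7, 132.0]
tcp_rot: [3.141, -0.001, 1.068]
contact_force: [-5.9, -2.9, 20.9]
opening: 0.127
```

Run:
```python
from h import *
go([518,181.4,132],61.25)
```

```text
units [-0.02 -0.01  0.  ] turn -0.01 | pos [518.5 181.7 132. ] yaw 61.16 F [-5.9 -2.9 20.9] op 0.127 t 14.82
```

carry_out --rows "0 0 0 0.03 0; 0 0 0 0 0; 0 0 0 0 0; 0 0 0 0 0; 0 0 0 0 0; 0 0 0 0 0"

```text
clock: 15.58
eef_pos: [518.6, 181.7, 132.0]
tcp_rot: [3.14, -0.001, 1.067]
contact_force: [-9.1, -3.9, 31.7]
opening: 0.125
```

Run:
```python
from h import *
from rig import r
go([518,181.4,132],61.25)
im=r.grab_frame('scene'); crop(np.clip(im*1.5,0,255).astype('uint8'),370,180,100,80,8,'pics/s9.png')
cv2.imwrite('pics/sfull.png',im)
cv2.imwrite('pics/t9.png',r.grab_frame('top'))
```

```text
units [-0.02 -0.01 -0.  ] turn -0.01 | pos [518.6 181.7 132. ] yaw 61.16 F [-9.1 -3.9 31.7] op 0.125 t 15.57
```

View pics/s9.png

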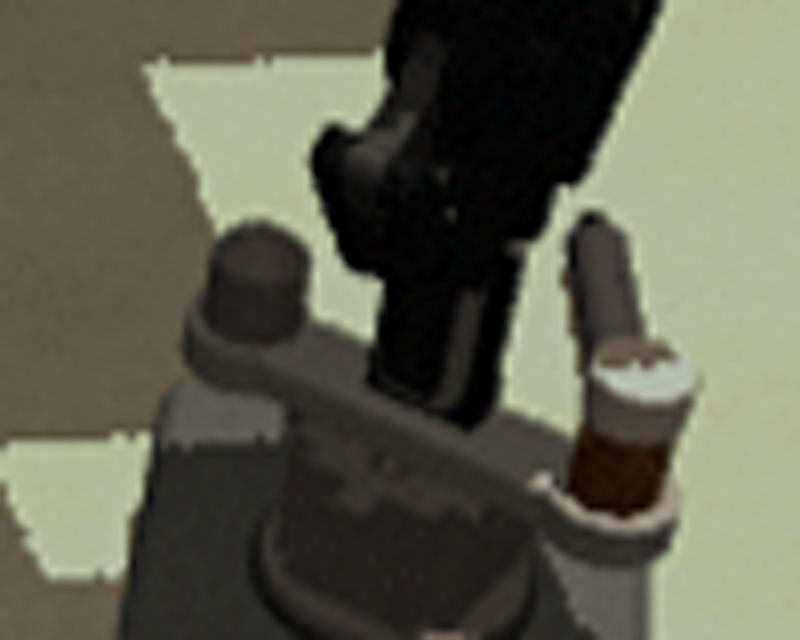

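View pics/sfull.png

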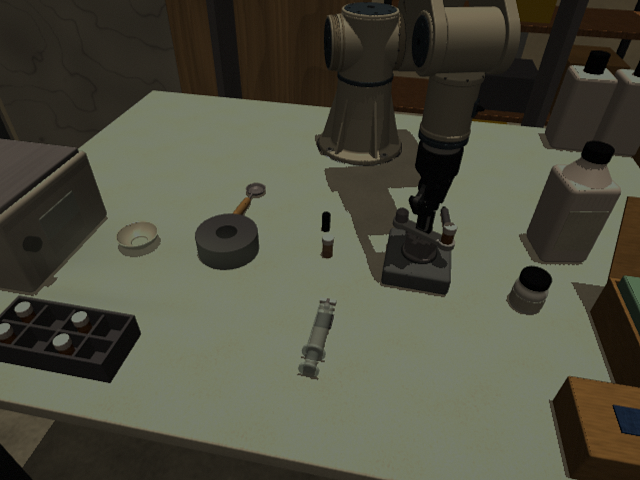

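The bar sits on the hub (lug tops touch the bar's underside around crop (380,460)). The tool stayed at z=132.0 while the force rose from 21 to 32 N, which matches the expected 132.1 for home. The bystanders look unmoved, so I'm handing in.

Run:
```python
from rig import r
print(r.sign_off()); s=r.sense(); print(s['eef_pos'],s['contact_force'],s['clock'])
```

```text
the job is handed in; nothing more can be done
None
the job is handed in; nothing more can be done
```

The cap is seated, the rotor is meshed and pressed home on the hub, and I handed the job in at about 15.7 s with the gripper still holding it. The hand-in gives no verdict, so success is judged only from my own checks.

- **Cap:** I pressed it with closed fingers while the rotor was in its stand. It hit a hard stop with the fingertips at about 98 mm, the expected seated height. The scene picture afterwards showed it fully on.
- **Transfer:** I gripped the tab, lifted, and turned the rotor about 21° to the hub's slot direction. The stem entered the slots without snagging.
- **Pressed home:** The tool stopped at z = 132.0 mm against an expected 132.1 mm. It stayed there while the push rose from 21 to 32 N, so the bar is on the mouth and not just against the spring. TCP is within 1 mm of the measured hub axis, and tilt is under 0.01 rad.
- **Grip and bystanders:** The grip setting is 110 N with the jaws on the tab. In the last scene picture no bystander had visibly moved.
- **Remaining doubt:** I could not read the plunger and cap joint values directly. A sideways force of about 10 N on the wrist remained while pressing, and the position did not drift with it.

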